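# Dress both faces of a brass padlock on the emery board

### The arm

A 7-joint arm with a two-finger parallel gripper is mounted at the origin on the work surface. World frame = base frame: x ahead of the robot, y to its left, z up, the work surface at z = 0. Lengths are in m, angles in rad, forces in N, time in s.
With the tool pointing down it reaches from about 0.425 to 0.925 m from the base axis. Payload 6.8 kg.
Tool frame: the origin (TCP) lies at the very end of the fingers, on their centre line; the grasp point (between the pads) lies 19 mm behind it; z points along the fingers, y is the line along which they close (so a half turn about z gives the same grasp; the last joint's range is limited). The gripper opens to 85 mm and grips with 20 to 120 N. Pads are 22 mm wide; open, the fingers measure 114 mm over their backs; the gripper's body (76 mm by 85 mm) begins 54 mm behind the grasp point. The pads swing forward as they close: fully open they stand 13 mm farther back than shut.
Start: joints at [-0.108, 0.477, 0.022, 1.555, -0.011, 1.109, -0.083], TCP at [0.675, 0, 0.231] pointing down, gripper open.
Joint ranges: [-2.96, 2.96], [-0.34, 2.1], [-1.41, 1.46], [0.24, 2.44], [-1.37, 4.51], [0.17, 1.92], [-2.96, 2.96]. Speed limits (rad/s): [2.39, 2.39, 3.14, 3.14, 3.14, 3.14, 3.14].

### API

Orientations are given as a rotation vector (axis times angle).
In Python, from bench import r gives the robot as it stands. The module is installed in compiled form; this text tells all that it offers.
- The arm moves only by the tool servo_tool, never from a script. Its argument "commands" is a list of rows, each a list of 7 numbers: the turn, a rotation vector about the world's x, y, z in degrees, then the shift along the world's x, y, z in mm, then the closure, from 0 (fully open) to 1 (shut). A call has 1 to 5 rows; each row is the pose to reach, as a shift and turn from the pose commanded when the call began; what a row does not reach only later rows make up. A row lasts 1/12 s, in which the tool goes at most 41.7 mm and 7.16 degrees, less where a joint would pass 70% of its speed; a pose out of reach is approached as far as the arm can. A call with a gripper value outside its range is refused whole. The fingers move at their own pace and stop on an object; "force" is the grip in N (left out, the last holds). Time passes only in rows, so rows that repeat a pose let the fingers close. It gives the time, the measured TCP pose, the force, the opening and the grip force at its end, in the units of the state.
- r.get_obs(): the state, without advancing time (a new reading comes with each control period).
- r.grab_frame(name): name is "scene" or "side" or "wrist"; returns (picture, depth): 420x560x3 uint8, blue, green, red; 420x560 float32, m along the optical axis (not along the pixel's ray), 0 where there is no reading.
- r.camera_info(name): a dict with "vertical_fov" (degrees; the focal length in pixels is half the picture's height over the tangent of half this angle, whatever the lens; pixels are square), "cx", "cy" (the principal point, pixels), "cam_to_world" (4x4, takes a point from camera to world coordinates); the wrist camera has in their place "T_tool_cam" (4x4, takes a point from camera to tool coordinates, whose origin is the TCP and whose axes are the flange's). Camera axes: x right, y up, looking along -z (the intrinsics and any distortion apply to the point x, -y, -z); pixel columns grow to the right and rows downward; lengths in m; the calibration is good to about 2 mm. A picture is of the moment at which its call begins: read the wrist's pose just before it. camera_info takes no time and is no camera call.
- r.hand_in(): hands the job in; it is judged then, once.
The state is a dict: "clock": time; "joints": joint angles; "qvel": joint speeds; "tau": joint torques, N m; "tcp_pos": TCP position; "orientation": TCP orientation; "contact_force": force on the tool from outside, world axes, zero at the start; "moment": the same for the moment, N m; "grip_width": finger opening in m; "gripper_force": force on a finger pad.
Only numpy, scipy, OpenCV 4.12 (cv2) and the standard library are available. Lean on these libraries where they do the work, as an engineer would, in place of code of your own. Each camera call takes 0.05 s, during which the arm holds its last target. There are 200 camera calls.

### The job

Clean up the large brass padlock for sale: standing it on the plywood dressing board, press its plain back flat on the emery strip at the strip's open end and rub it along, kept pressed and down on the board, until it meets the end stop. Then turn it round and rub the keyhole face in the same way, again from the open end to the stop. Finally set it down gently, not dropped, upright in the middle of the empty space in the black tray with its keyhole squarely facing the tray's far side, away from the robot, and leave all the other goods where they are.

Things in the scene. Friction and masses are not known exactly. Their poses are not given: they have to be found in the camera images.
- padlock: Large brass padlock standing upright. Body 60 wide (y), 30 thick (x), 60 mm high; steel shackle, 48 wide, 10 thick, rises to 95 mm. 0.4-0.65 kg. Origin: centre of the underside, z up. The keyhole, in a round steel plate, is on its -x face and at first looks roughly to the robot; +x is the plain back. Grip its narrow sides from above, high up, shackle between the fingers: this clears the fence.
- board: Dressing board, fixed: plywood 150 (x) by 260 (y) by 12 mm thick. Origin: centre of its underside, +x roughly away from the robot. A steel angle on it is the fence, its top 44 mm above the table. The working area lies before it, x -75 to +36 mm. End stop: dark wooden bar, 22 mm high on the base, across the area's right (-y) end, its stopping face at y -110 mm; the left (+y) end is open.
- emery: Dark rigid emery strip on the fence's face towards the robot, 220 mm long (y -110 at the end stop to +110 at the open end), 28 mm high. Origin: middle of its rubbing face, 28 mm above the table (16 above the base's top); +x points into the fence, +y along it to the open end. A padlock lying flat on it has its centre at x -15 mm; when it touches the stop, at y -80 mm.
- tray: The black plastic display tray, fixed, 160 mm (x) by 220 mm (y), walls 36 mm high and 4 mm thick, floor 4 mm thick. Origin: centre of its underside; +x points to its far side, roughly away from the robot (towards the customers). Two small padlocks stand at its +y end, about 75 mm from the origin.
- spot (a point): On the tray's floor, the middle of the empty space beside the two small padlocks (35 mm from the tray's centre towards its -y end, 4 mm above the table). The axes are the tray's.
- tray_far (a point): Middle of the empty space's far wall: on the upper rim of the tray, 80 mm from the spot along the tray's +x.
- lock_a: Bystander: small brass padlock, body 40 x 18 x 36 mm, 62 mm high in all, in the tray; origin at the centre of its underside.
- lock_b: Bystander: small dark steel padlock of the same size, in the tray; origin at the centre of its underside.
- car_a: Bystander: toy saloon car 90 x 38 x 30 mm, lying about 90 mm beyond the large padlock; origin under its centre.
- oiler: Bystander: small copper oil can, 48 mm wide and 82 mm high with its thin spout, near the large padlock, about 120 mm from it towards the robot; origin under its centre.
- car_b: Bystander: toy van 100 x 42 x 47 mm behind the board; origin under its centre.
- spanner: Bystander: spanner 150 mm long lying at the back right; origin under its middle.
- jar: Bystander: brown glass jar with a steel lid, 60 mm wide and 75 mm high, at the back left; origin under its centre.
Mind the look-alikes: they are no part of the job. Leave any orange or purple look-alike of the padlock alone.

How it is judged:
On the way, in this order (a step that is already met when the one before it is completed fails the run):
1. the plain back lies flat and pressed on the emery strip near the strip's open end (padlock centre at least 50 mm from the strip's middle), padlock down on the board (contact force between padlock and emery above 1 N and angle between the x axis of padlock and the x axis of emery, either way round below 0.08 rad and angle between padlock's own z axis and vertical below 0.1 rad and z of padlock in the frame of emery below -0.006 m and x of emery in the frame of padlock above 0 m and y of padlock in the frame of emery above 0.05 m), for 0.1 s.
2. the plain back is still pressed flat on the strip as the padlock passes its middle (within 22 mm) (contact force between padlock and emery above 1 N and angle between the x axis of padlock and the x axis of emery, either way round below 0.08 rad and angle between padlock's own z axis and vertical below 0.1 rad and z of padlock in the frame of emery below -0.006 m and x of emery in the frame of padlock above 0 m and y of padlock in the frame of emery between -0.022 and 0.022 m), for 0.05 s.
3. the plain back is still pressed flat on the strip with the padlock at the end stop (within 12 mm) (contact force between padlock and emery above 1 N and angle between the x axis of padlock and the x axis of emery, either way round below 0.08 rad and angle between padlock's own z axis and vertical below 0.1 rad and z of padlock in the frame of emery below -0.006 m and x of emery in the frame of padlock above 0 m and y of padlock in the frame of emery below -0.068 m), for 0.05 s.
4. the keyhole face lies flat and pressed on the emery strip near the strip's open end (padlock centre at least 50 mm from the strip's middle), padlock down on the board (contact force between padlock and emery above 1 N and angle between the x axis of padlock and the x axis of emery, either way round below 0.08 rad and angle between padlock's own z axis and vertical below 0.1 rad and z of padlock in the frame of emery below -0.006 m and x of emery in the frame of padlock below 0 m and y of padlock in the frame of emery above 0.05 m), for 0.1 s.
5. the keyhole face is still pressed flat on the strip as the padlock passes its middle (within 22 mm) (contact force between padlock and emery above 1 N and angle between the x axis of padlock and the x axis of emery, either way round below 0.08 rad and angle between padlock's own z axis and vertical below 0.1 rad and z of padlock in the frame of emery below -0.006 m and x of emery in the frame of padlock below 0 m and y of padlock in the frame of emery between -0.022 and 0.022 m), for 0.05 s.
6. the keyhole face is still pressed flat on the strip with the padlock at the end stop (within 12 mm) (contact force between padlock and emery above 1 N and angle between the x axis of padlock and the x axis of emery, either way round below 0.08 rad and angle between padlock's own z axis and vertical below 0.1 rad and z of padlock in the frame of emery below -0.006 m and x of emery in the frame of padlock below 0 m and y of padlock in the frame of emery below -0.068 m), for 0.05 s.
At the end, for the whole second after the job is handed in: The large padlock stands upright (within 0.1 rad) and at rest on the tray's floor (within 10 mm in height), within 40 mm of the spot, its keyhole face turned to the tray's far side within 0.25 rad, and released (horizontal distance between padlock and spot below 0.04 m and z of padlock in the frame of tray below 0.01 m and angle between padlock's own z axis and vertical below 0.1 rad and angle between the x axis of padlock and the x axis of tray, either way round below 0.25 rad and x of tray_far in the frame of padlock below 0 m and linear speed of padlock below 0.02 m/s and angular speed of padlock below 0.2 rad/s and contact force between the fingers and padlock below 0.1 N); the robot touches nothing.
It fails at once if any of the other goods is shifted more than 20 mm (distance of any of lock_a, lock_b, car_a, car_b, oiler, spanner, jar from where it was at the start of the episode above 0.02 m).
It fails at once if the large padlock is dropped (moving faster than 0.5 m/s with no finger touching it) (linear speed of padlock above 0.5 m/s and contact force between the fingers and padlock below 0.01 N).
It also fails if it takes over 70 s, if anything falls off the work surface, if the arm or the gripper's body presses on something with over 40 N, if the wrist force passes 120 N, or if a joint passes its speed limit or range.

## Working session

There is one attempt and no reset: what is moved stays moved. The work goes in short steps, Python scripts to look and compute and a tool call to move; the robot and the scene stay as the last step left them, time stands still between calls to the robot, and variables do not carry over. Pictures are saved under pics/ and viewed, at most 10 in all, crops included, and the job is handed in when it is done.

Besides the shell and the picture viewer there is one more tool, called after ">>>" as name(argument=value, ...), one argument or row to a line, values as JSON. servo_tool: Moves the arm, as the interface text tells. Its arguments: {"type":"object","properties":{"commands":{"type":"array"},"force":{"type":"number"}},"required":["commands"]}

```bash
mkdir -p pics; cat > h.py <<'E'
import numpy as np, cv2, pickle
from bench import r
from scipy.spatial.transform import Rotation as R
def grab(n):
    o=r.get_obs(); im,d=r.grab_frame(n); c=r.camera_info(n); return im,d,c,o
def pose(c,o):
    if 'cam_to_world' in c: return np.array(c['cam_to_world'])
    T=np.eye(4);T[:3,:3]=R.from_rotvec(o['orientation']).as_matrix();T[:3,3]=o['tcp_pos'];return T@np.array(c['T_tool_cam'])
def cloud(im,d,c,T):
    h,w=d.shape;f=h/2/np.tan(np.radians(c['vertical_fov'])/2)
    v,u=np.mgrid[:h,:w]
    P=np.stack([(u-c['cx'])/f*d,-(v-c['cy'])/f*d,-d],-1)
    return P@T[:3,:3].T+T[:3,3]
E
python3 - <<'E'
from h import *
for n in ['scene','side','wrist']:
    im,d,c,o=grab(n); print(n,{k:(np.round(v,3).tolist() if not isinstance(v,str) else v) for k,v in c.items()})
    cv2.imwrite(f'pics/{n}0.png',im); pickle.dump((im,d,c,{k:np.array(v) for k,v in o.items()}),open(n+'0.pkl','wb'))
print(o)
E
```

```text
scene {'vertical_fov': 52.888, 'cx': 281.812, 'cy': 209.576, 'cam_to_world': [[-0.461, -0.51, 0.726, 1.324], [0.887, -0.275, 0.371, 0.454], [0.01, 0.815, 0.579, 0.68], [0.0, 0.0, 0.0, 1.0]]}
side {'vertical_fov': 48.555, 'cx': 282.082, 'cy': 208.854, 'cam_to_world': [[0.931, 0.2, -0.305, 0.205], [-0.365, 0.483, -0.796, -0.907], [-0.012, 0.853, 0.522, 0.654], [0.0, 0.0, 0.0, 1.0]]}
wrist {'vertical_fov': 68.851, 'cx': 276.36, 'cy': 205.163, 'T_tool_cam': [[0.001, 0.958, 0.285, 0.072], [1.0, -0.001, -0.001, 0.0], [-0.001, 0.285, -0.958, -0.143], [0.0, 0.0, 0.0, 1.0]]}
{'clock': 0.1, 'joints': array([-0.10810787,  0.47771027,  0.02232509,  1.55631986, -0.01152534,
        1.10927709, -0.08307948]), 'qvel': array([-0.00152673, -0.00170334,  0.00037692, -0.00241469,  0.0021322 ,
        0.00053316,  0.00058424]), 'tau': array([ 5.69385389e-03, -5.97765398e+01,  1.61440808e+00, -2.81952703e+01,
        1.29656185e-02,  5.02699884e-03, -1.13572563e-05]), 'tcp_pos': array([6.74489020e-01, 1.47738677e-05, 2.30441198e-01]), 'orientation': array([-2.22063154e+00, -2.22074935e+00,  1.85293761e-03]), 'contact_force': array([-0.05066481,  0.58875004,  0.18406757]), 'moment': array([ 0.01273817, -0.01396291, -0.02558265]), 'gripper_force': 0.0, 'grip_width': 0.08533611857846497}
```

View pictures.

View pics/scene0.png

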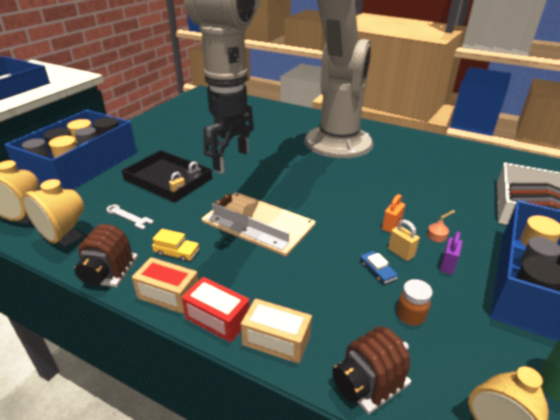

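View pics/side0.png

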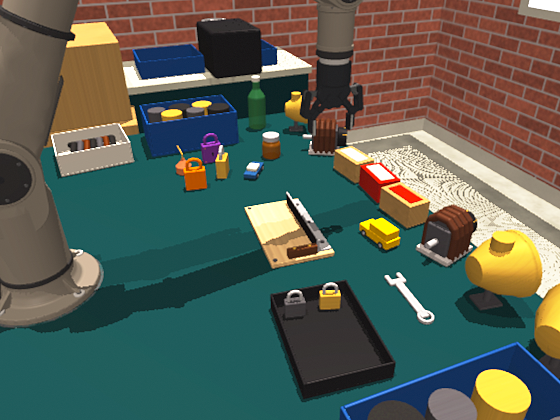

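Scene view candidates for the large padlock: brass one (404,240), orange (394,214), purple (452,254), small brass lock in the tray (177,183). By the description I choose the brass one (404,240), seen at (222,165) in the side view; oil can (438,230) and blue car (378,266) flank it. Board at (258,222) with the stop at (238,205); tray at (168,175).

```bash
python3 - <<'E'
from h import *
im,d,c,o=pickle.load(open('scene0.pkl','rb'));P=cloud(im,d,c,pose(c,o))
for n,(u,v) in dict(lock=(404,243),shack=(404,226),orange=(394,214),purple=(452,254),car=(378,262),oil=(438,233),jar=(416,290),board=(280,215),boardR=(235,200),stop=(240,205),fence=(250,222),tray=(155,175),la=(177,183),lb=(194,169),van=(175,242)).items(): print(n,P[v,u].round(3))
im2,d2,c2,o2=pickle.load(open('side0.pkl','rb'));P2=cloud(im2,d2,c2,pose(c2,o2))
for n,(u,v) in dict(lock=(222,167),tray=(335,350),la=(330,298),lb=(294,305),board=(275,230),stop=(302,250),fence=(305,220)).items(): print(n,P2[v,u].round(3))
crop=np.hstack([cv2.resize(im[190:290,360:480],None,fx=3.3,fy=3.3),cv2.resize(im2[120:220,165:285],None,fx=3.3,fy=3.3)]);cv2.imwrite('pics/crop.png',crop);print(crop.shape)
E
```

```text
lock [0.514 0.362 0.048]
shack [0.386 0.338 0.002]
orange [0.429 0.313 0.06 ]
purple [0.519 0.468 0.061]
car [0.589 0.325 0.032]
oil [0.409 0.425 0.027]
jar [0.685 0.423 0.078]
board [0.512 0.034 0.013]
boardR [ 0.509 -0.11   0.014]
stop [ 0.524 -0.085  0.014]
fence [ 0.599 -0.007  0.033]
tray [ 0.501 -0.409  0.006]
la [ 0.542 -0.286  0.036]
lb [ 0.464 -0.283  0.044]
van [ 0.766 -0.108  0.05 ]
lock [0.487 0.325 0.038]
tray [ 0.498 -0.399  0.002]
la [ 0.533 -0.304  0.033]
lb [ 0.46  -0.297  0.035]
board [ 0.529 -0.01   0.01 ]
stop [ 0.547 -0.135  0.029]
fence [ 0.595 -0.043  0.043]
(330, 792, 3)
```

View pics/crop.png

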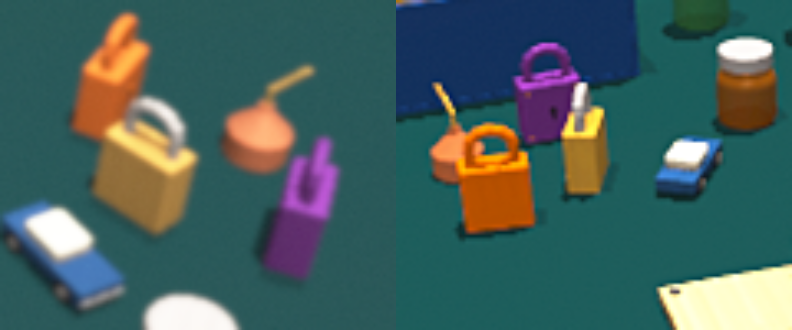

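The crop confirms it: the brass padlock at (145,165) left half / (585,150) right half has a steel shackle and shows its plain back to the far camera. Orange (110,100) and purple (300,225) are decoys.

>>> servo_tool(
  commands=[
    [0,0,30,-58,115,0,0],
    [0,0,30,-58,115,0,0],
    [0,0,30,-58,115,0,0],
    [0,0,30,-58,115,0,0],
    [0,0,30,-58,115,0,0],
  ],
)

```text
clock: 0.57
tcp_pos: [0.6152, 0.1195, 0.2313]
orientation: [-1.553, -2.729, -0.002]
contact_force: [0.9, -0.7, -0.0]
grip_width: 0.0854
gripper_force: 0.0
```

>>> servo_tool(
  commands=[
    [0,0,30,-58,115,0,0],
    [0,0,30,-58,115,0,0],
    [0,0,30,-58,115,0,0],
    [0,0,30,-58,115,0,0],
    [0,0,30,-58,115,0,0],
  ],
)

```text
clock: 0.98
tcp_pos: [0.5576, 0.2328, 0.2312]
orientation: [-0.8, -3.037, -0.001]
contact_force: [0.4, -0.2, 0.1]
grip_width: 0.0855
gripper_force: 0.0
```

>>> servo_tool(
  commands=[
    [0,0,30,-58,115,0,0],
    [0,0,30,-58,115,0,0],
    [0,0,30,-58,115,0,0],
    [0,0,30,-58,115,0,0],
    [0,0,30,-58,115,0,0],
  ],
)

```text
clock: 1.4
tcp_pos: [0.5002, 0.3467, 0.2311]
orientation: [0.008, -3.141, -0.001]
contact_force: [-0.9, -0.9, -0.7]
grip_width: 0.0854
gripper_force: 0.0
```

```bash
python3 - <<'E'
from h import *
im,d,c,o=grab('wrist'); cv2.imwrite('pics/wrist1.png',np.hstack([cv2.resize(im,(400,300)),cv2.resize(pickle.load(open('wrist0.pkl','rb'))[0],(400,300))]))
pickle.dump((im,d,c,{k:np.array(v) for k,v in o.items()}),open('wrist1.pkl','wb'))
print(o['clock'],o['tcp_pos'],o['joints'].round(2),R.from_rotvec(o['orientation']).as_matrix().round(3))
E
```

```text
1.4 [0.50021943 0.34670597 0.23110625] [-0.39  0.4  -0.42  1.7   0.18  1.08  0.71] [[-1.    -0.005 -0.001]
 [-0.005  1.     0.001]
 [ 0.001  0.001 -1.   ]]
```

View pics/wrist1.png

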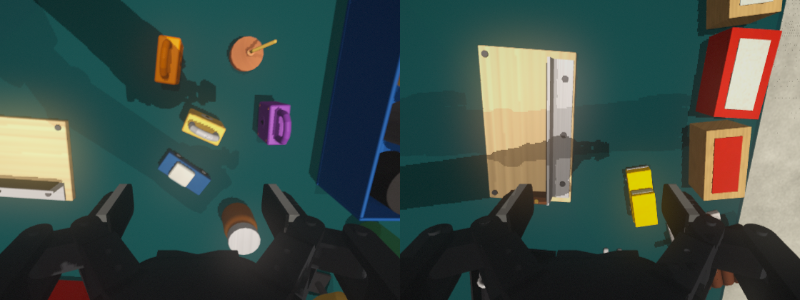

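The left half shows the wrist view over the padlock (brass at (203,127), orange (168,60), oil can (247,53), purple (273,123), car (185,172)). The right half shows the board with the open end at the top, the emery/fence edge at x≈550 and the stop at (540,198).

```bash
cat >> h.py <<'E'
def rect(P,M):
    p=P[M][:,:2]; (c,s,a)=cv2.minAreaRect((p*1000).astype(np.float32)); return np.round(c,1),np.round(s,1),round(a,2),len(p),P[M][:,2].mean().round(4)
E
python3 - <<'E'
from h import *
im,d,c,o=pickle.load(open('wrist1.pkl','rb'));P=cloud(im,d,c,pose(c,o))
hsv=cv2.cvtColor(im,cv2.COLOR_BGR2HSV);print(hsv[180,280],hsv[168,262],hsv[177,285])
for (u,v) in [(270,170),(285,177),(300,100),(200,100),(400,100)]: print(u,v,hsv[v,u],P[v,u].round(4))
tab=(P[...,2]<.01)&(d>0)&(hsv[...,0]>75)&(hsv[...,0]<100); print('table z',P[tab][:,2].mean(),P[tab][:,2].std(), [P[v-15:v+15,u-15:u+15,2].mean().round(4) for u,v in [(80,40),(400,40),(200,130),(330,280),(400,200)]])
roi=np.zeros(d.shape,bool);roi[130:215,235:330]=1
M=roi&(d>0)&(P[...,2]>.053)&(P[...,2]<.067); print('top',rect(P,M))
M=roi&(d>0)&(P[...,2]>.085); print('shackle',rect(P,M), P[M][:,2].max())
M=roi&(d>0)&(P[...,2]>.015); print('all',rect(P,M))
E
```

```text
[ 18  70 150] [ 24 149 226] [ 20 161 171]
270 170 [ 19 123 151] [0.4833 0.3398 0.0626]
285 177 [ 20 161 171] [0.4908 0.3553 0.0612]
300 100 [ 88 136  86] [4.125e-01 3.733e-01 3.000e-04]
200 100 [ 87 105  51] [0.4132 0.258  0.0011]
400 100 [ 89 160  86] [4.118e-01 4.890e-01 3.000e-04]
table z 0.0008132709522223114 0.000796232167011764 [np.float64(0.0023), np.float64(0.0025), np.float64(0.0032), np.float64(0.0081), np.float64(0.0334)]
top (array([495.5, 356. ]), array([59.6, 30.4]), 66.27, 1130, np.float64(0.0603))
shackle (array([495.2, 356.1]), array([41. ,  9.5]), 66.19, 397, np.float64(0.0917)) 0.09658973305578661
all (array([519.9, 343.8]), array([60.3, 87.4]), 63.61, 1859, np.float64(0.0646))
```

>>> servo_tool(
  commands=[
    [0,0,-23.7,-5,9.5,-80,0],
    [0,0,-23.7,-5,9.5,-80,0],
    [0,0,-23.7,-5,9.5,-80,0],
    [0,0,-23.7,-5,9.5,-80,0],
    [0,0,-23.7,-5,9.5,-80,0],
  ],
)

```text
clock: 1.87
tcp_pos: [0.4979, 0.3512, 0.1502]
orientation: [0.662, 3.071, -0.005]
contact_force: [0.6, 0.6, 0.9]
grip_width: 0.0852
gripper_force: 0.0
```

>>> servo_tool(
  commands=[
    [0,0,0,0,0,-25,0],
    [0,0,0,0,0,-50,0],
    [0,0,0,0,0,-75,0],
    [0,0,0,0,0,-100,0],
    [0,0,0,0,0,-121,0],
  ],
)

```text
clock: 2.28
tcp_pos: [0.4979, 0.3519, 0.029]
orientation: [0.653, 3.072, -0.002]
contact_force: [-0.1, 0.3, -0.2]
grip_width: 0.0854
gripper_force: 0.0
```

>>> servo_tool(
  commands=[
    [0,0,0,0,0,0,0.6],
    [0,0,0,0,0,0,0.6],
    [0,0,0,0,0,0,0.6],
    [0,0,0,0,0,0,0.6],
    [0,0,0,0,0,0,0.6],
  ],
  force=80,
)

```text
clock: 2.7
tcp_pos: [0.4969, 0.3541, 0.0314]
orientation: [0.647, 3.073, 0.001]
contact_force: [0.7, -0.6, -2.2]
grip_width: 0.0586
gripper_force: 87.6
```

>>> servo_tool(
  commands=[
    [0,0,0,0,0,20,0.6],
    [0,0,0,0,0,50,0.6],
    [0,0,0,0,0,90,0.6],
    [0,0,0,0,0,120,0.6],
    [0,0,0,0,0,120,0.6],
  ],
)

```text
clock: 3.12
tcp_pos: [0.4992, 0.3573, 0.1578]
orientation: [0.644, 3.067, 0.014]
contact_force: [1.3, 2.1, -5.3]
grip_width: 0.0589
gripper_force: 89.6
```

```bash
python3 - <<'E'
from h import *
o=r.get_obs();print(o['clock'],o['tcp_pos'],o['grip_width'],o['contact_force'],o['joints'].round(2),R.from_rotvec(o['orientation']).as_matrix().round(4).tolist())
im,d,c,o=pickle.load(open('wrist0.pkl','rb'));P=cloud(im,d,c,pose(c,o))
v,u=np.mgrid[:420,:560]
roi=(u<330)&(u>90)&(v>50)&(v<300)&(d>0)
B=roi&(P[...,2]>.009)&(P[...,2]<.016);print('base',rect(P,B))
F=roi&(P[...,2]>.040)&(P[...,2]<.048);print('fencetop',rect(P,F))
A=roi&(P[...,2]>.009)&(P[...,2]<.05);print('all',rect(P,A))
S=roi&(P[...,2]>.028)&(P[...,2]<.037);print('stop',rect(P,S))
np.set_printoptions(suppress=True)
# edge of fence toward robot: for rows
for row in range(85,290,15):
    q=P[row][F[row]]
    if len(q)>0: 
        i=np.argsort(q[:,0]); print(row,len(q),q[i[0]].round(4),q[i[-1]].round(4))
im2=cv2.resize(im[40:300,80:340],None,fx=2.2,fy=2.2);cv2.imwrite('pics/board.png',im2)
E
```

```text
3.1167 [0.49916979 0.35727615 0.15781168] 0.05885752411035113 [ 1.28457356  2.10497966 -5.28508379] [-0.48  0.47 -0.32  1.77  0.18  0.92  0.28] [[-0.9154, 0.4024, 0.0094], [0.4025, 0.9154, 0.0074], [-0.0056, 0.0105, -0.9999]]
base (array([615.5, -19.7]), array([273. , 265.2]), 86.22, 19553, np.float64(0.0128))
fencetop (array([670.7, -19.7]), array([240.1, 154. ]), 85.98, 1296, np.float64(0.044))
all (array([615.5, -19.7]), array([273. , 265.2]), 86.22, 26555, np.float64(0.016))
stop (array([664.1, -24. ]), array([242. , 179.1]), 83.09, 651, np.float64(0.0326))
85 5 [0.6037 0.1001 0.043 ] [0.6078 0.1001 0.0431]
100 6 [0.602  0.0857 0.0439] [0.6071 0.0857 0.0438]
115 6 [0.6008 0.071  0.0431] [0.606  0.071  0.0429]
130 6 [0.5997 0.0559 0.0425] [0.6049 0.0559 0.0424]
145 6 [0.5989 0.0405 0.0435] [0.6037 0.0402 0.0411]
160 5 [0.5979 0.0246 0.0437] [0.6026 0.0248 0.0454]
175 5 [0.5967 0.0081 0.0432] [0.6016 0.0085 0.0453]
190 6 [ 0.5955 -0.0089  0.0428] [ 0.6006 -0.0081  0.0458]
205 6 [ 0.5932 -0.0264  0.0425] [ 0.5995 -0.0255  0.0453]
220 6 [ 0.592  -0.0442  0.0427] [ 0.5983 -0.0434  0.0449]
235 6 [ 0.5907 -0.0629  0.0422] [ 0.5969 -0.0622  0.0437]
250 6 [ 0.5895 -0.0817  0.0425] [ 0.5956 -0.0814  0.0432]
265 6 [ 0.5884 -0.1009  0.0434] [ 0.5941 -0.1015  0.0421]
280 10 [ 0.5867 -0.1218  0.0421] [ 0.738  -0.1186  0.0473]
```

View pics/board.png

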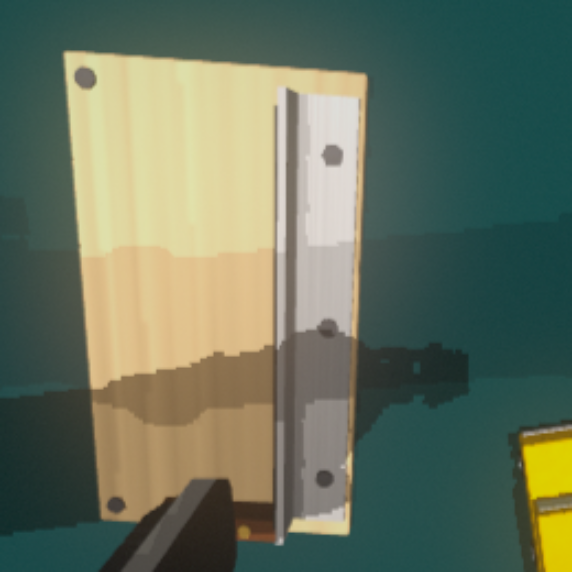

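```bash
python3 - <<'E'
from h import *
im,d,c,o=pickle.load(open('wrist0.pkl','rb'));P=cloud(im,d,c,pose(c,o))
A=(d>0)&(P[...,2]>.008)&(P[...,2]<.05)&(P[...,0]>.45)&(P[...,0]<.66)&(P[...,1]>-.118)&(P[...,1]<.16)
A=cv2.morphologyEx(A.astype(np.uint8),cv2.MORPH_OPEN,np.ones((3,3)))>0
print(rect(P,A))
ys=[];L=[];Rr=[];F=[]
for row in range(80,265,4):
    q=P[row][A[row]]
    if len(q)<20: continue
    i,j=q[:,0].argmin(),q[:,0].argmax(); b=q[q[:,2]<.016]
    L.append(q[i]);Rr.append(q[j]); h=q[q[:,2]>.036]; F.append(h[h[:,0].argmin()]) if len(h) else 0
for n,a in(('L',L),('R',Rr),('F',F)):
    a=np.array(a); k=np.polyfit(a[:,1],a[:,0],1); k2=np.polyfit(a[:,1],a[:,0]-np.polyval(k,a[:,1]),2); print(n,len(a),'deg',-np.degrees(np.arctan(k[0])).round(2),'x(y=0)',k[1].round(4),'res',np.std(a[:,0]-np.polyval(k,a[:,1])).round(4),'z',a[:,2].mean().round(4))
top=P[A]; print('ymax corner',top[top[:,1].argmax()])
hs=(d>0)&(P[...,0]>.57)&(P[...,0]<.62)&(P[...,2]>.036)&(P[...,2]<.05); q=P[hs]; print('fence y range',q[:,1].min(),q[:,1].max())
E
```

```text
(array([559.2,  -0.9]), array([242.8, 150.4]), 86.22, 24787, np.float64(0.0154))
L 47 deg -3.87 x(y=0) 0.4851 res 0.0005 z 0.0122
R 47 deg -3.96 x(y=0) 0.6339 res 0.0003 z 0.011
F 47 deg -4.25 x(y=0) 0.5957 res 0.0004 z 0.0428
ymax corner [0.50721072 0.12426974 0.00928076]
fence y range -0.12992745811047704 0.10502742598227782
```

>>> servo_tool(
  commands=[
    [0,0,10,35,-145,0,0.6],
    [0,0,10,35,-145,0,0.6],
    [0,0,10,35,-145,0,0.6],
    [0,0,10,35,-145,0,0.6],
    [0,0,10,35,-145,0,0.6],
  ],
)

```text
clock: 3.53
tcp_pos: [0.5324, 0.1999, 0.149]
orientation: [-0.391, -3.117, 0.01]
contact_force: [0.2, -1.2, -6.3]
grip_width: 0.0586
gripper_force: 89.6
```

>>> servo_tool(
  commands=[
    [0,0,9.8,34,-146,0,0.6],
    [0,0,9.8,34,-146,0,0.6],
    [0,0,9.8,34,-146,0,0.6],
    [0,0,9.8,34,-146,0,0.6],
    [0,0,9.8,34,-146,0,0.6],
  ],
)

```text
clock: 3.95
tcp_pos: [0.5656, 0.0541, 0.1493]
orientation: [-0.124, -3.138, 0.008]
contact_force: [-0.2, -0.5, -6.1]
grip_width: 0.0586
gripper_force: 89.8
```

>>> servo_tool(
  commands=[
    [0,0,0,0,0,-25,0.6],
    [0,0,0,0,0,-45,0.6],
    [0,0,0,0,0,-60,0.6],
    [0,0,0,0,0,-60,0.6],
    [0,0,0,0,0,-60,0.6],
  ],
)

```text
clock: 4.37
tcp_pos: [0.5638, 0.0639, 0.0894]
orientation: [-0.106, -3.137, 0.0]
contact_force: [-0.9, 0.3, -5.7]
grip_width: 0.0589
gripper_force: 89.4
```

```bash
python3 - <<'E'
from h import *
im,d,c,o=grab('wrist'); cv2.imwrite('pics/w2.png',im)
pickle.dump((im,d,c,{k:np.array(v) for k,v in o.items()}),open('w2.pkl','wb'))
im3,d3,c3,o3=grab('side');im4,d4,c4,o4=grab('scene')
cv2.imwrite('pics/w2c.png',np.hstack([cv2.resize(im,(400,300)),cv2.resize(im3[140:290,220:380],(400,375))[:300]]))
print(o['clock'],o['tcp_pos'],o['contact_force'],o['joints'].round(2),R.from_rotvec(o['orientation']).as_matrix().round(4).tolist())
E
```

```text
4.3667 [0.56379906 0.06389121 0.08940291] [-0.88656947  0.28386255 -5.74329611] [ 0.02  0.5  -0.31  1.91  0.21  0.76  1.09] [[-0.9977, 0.0674, -0.0028], [0.0674, 0.9977, -0.0002], [0.0028, -0.0004, -1.0]]
```

View pics/w2c.png

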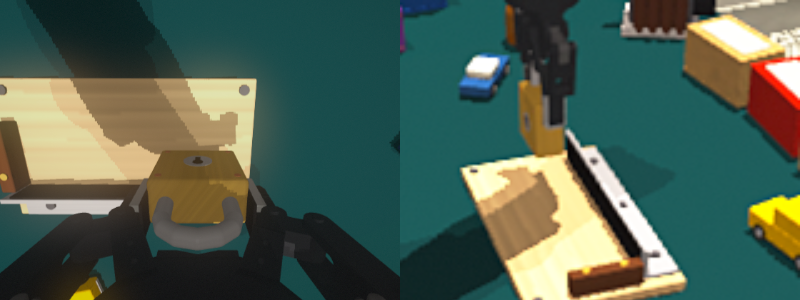

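```bash
python3 - <<'E'
from h import *
im,d,c,o=pickle.load(open('w2.pkl','rb'));P=cloud(im,d,c,pose(c,o))
for v in range(205,320,8): print(v,P[v,276].round(4),im[v,276])
t=np.array(o['tcp_pos'])
# front face and top planes
roi=np.zeros(d.shape,bool);roi[205:320,200:350]=1
hsv=cv2.cvtColor(im,cv2.COLOR_BGR2HSV)
br=roi&(hsv[...,1]>110)&(hsv[...,0]<30)&(hsv[...,0]>12)&(d>0)&(abs(P[...,0]-t[0])<.05)
n=np.cross(np.gradient(P,axis=1),np.gradient(P,axis=0)); n/=np.linalg.norm(n,axis=-1,keepdims=True)+1e-12
for name,ax in(('top',2),('face',0)):
    M=br&(abs(n[...,ax])>.9)&(P[...,2]>.05); q=P[M]
    for _ in range(2):
        m=np.median(q,0); U,S,V=np.linalg.svd(q-q.mean(0),full_matrices=False); e=(q-q.mean(0))@V[2]; q=q[abs(e)<2*np.std(e)+1e-4]
    print(name,len(q),q.mean(0).round(4),'normal',V[2].round(4),'ext',q.min(0).round(4),q.max(0).round(4))
    if name=='top': print(rect(P,M))
E
```

```text
205 [0.5568 0.0637 0.0126] [ 76 113 138]
213 [0.5458 0.0644 0.0661] [ 38  78 102]
221 [0.5455 0.0645 0.0809] [29 44 55]
229 [0.545  0.0645 0.0939] [53 62 73]
237 [0.5459 0.0645 0.1018] [ 34  77 101]
245 [0.5463 0.0645 0.1099] [ 36  78 102]
253 [0.5465 0.0645 0.1175] [ 39  89 117]
261 [0.55   0.0642 0.1178] [ 40  92 121]
269 [0.5539 0.064  0.1173] [ 40  93 122]
277 [0.5567 0.0638 0.119 ] [ 41  91 119]
285 [0.5604 0.0635 0.1191] [ 41  92 120]
293 [0.5642 0.0633 0.1191] [ 39  93 121]
301 [0.5684 0.063  0.1186] [ 42  91 119]
309 [0.5729 0.0627 0.1178] [ 41  91 118]
317 [0.6631 0.0565 0.0013] [67 68 40]
top 958 [0.5583 0.0647 0.1187] normal [-0.0104  0.001   0.9999] ext [0.544  0.0341 0.1171] [0.5751 0.0931 0.1201]
(array([559.6,  63.6]), array([58.5, 29.8]), 85.91, 1000, np.float64(0.1185))
face 3298 [0.5457 0.0645 0.0943] normal [ 0.9974 -0.0668 -0.0282] ext [0.543  0.0357 0.0619] [0.5504 0.0932 0.1197]
```

>>> servo_tool(
  commands=[
    [0,0,0,0,0,-20,0.6],
    [0,0,0,0,0,-35,0.6],
    [0,0,0,0,0,-42,0.6],
    [0,0,0,0,0,-45,0.6],
    [0,0,0,0,0,-47,0.6],
  ],
)

```text
clock: 4.93
tcp_pos: [0.5655, 0.0637, 0.0437]
orientation: [0.107, 3.139, 0.0]
contact_force: [0.2, 0.1, -5.3]
grip_width: 0.0584
gripper_force: 89.6
```

>>> servo_tool(
  commands=[
    [0,0,0,6,-0.4,0,0.6],
    [0,0,0,12,-0.8,0,0.6],
    [0,0,0,17,-1.2,0,0.6],
    [0,0,0,21,-1.4,0,0.6],
    [0,0,0,21,-1.4,0,0.6],
  ],
)

```text
clock: 5.35
tcp_pos: [0.5869, 0.0621, 0.0436]
orientation: [0.108, 3.139, 0.0]
contact_force: [0.2, 0.5, -5.9]
grip_width: 0.0583
gripper_force: 90.0
```

>>> servo_tool(
  commands=[
    [0,0,0,1.5,-0.1,0,0.6],
    [0,0,0,3,-0.2,0,0.6],
    [0,0,0,4.5,-0.3,0,0.6],
    [0,0,0,5.5,-0.4,0,0.6],
    [0,0,0,5.5,-0.4,0,0.6],
  ],
)

```text
clock: 5.77
tcp_pos: [0.5875, 0.062, 0.0434]
orientation: [-0.106, -3.132, 0.002]
contact_force: [-14.0, 1.1, 9.5]
grip_width: 0.0587
gripper_force: 91.6
```

>>> servo_tool(
  commands=[
    [0,0,0,0,0,0,0.6],
    [0,0,0,-0.3,-4,0,0.6],
    [0,0,0,-0.9,-13,0,0.6],
    [0,0,0,-1.5,-22,0,0.6],
    [0,0,0,-2.1,-30,0,0.6],
  ],
)

```text
clock: 6.18
tcp_pos: [0.5858, 0.0383, 0.0435]
orientation: [-0.099, -3.134, -0.009]
contact_force: [-12.3, 12.8, 4.7]
grip_width: 0.0584
gripper_force: 91.1
```

>>> servo_tool(
  commands=[
    [0,0,0,-0.5,-8,0,0.6],
    [0,0,0,-1.1,-16,0,0.6],
    [0,0,0,-1.6,-24,0,0.6],
    [0,0,0,-2.2,-32,0,0.6],
    [0,0,0,-2.8,-40,0,0.6],
  ],
)

```text
clock: 6.6
tcp_pos: [0.5831, -0.0012, 0.0435]
orientation: [-0.099, -3.134, -0.01]
contact_force: [-12.1, 15.2, 5.7]
grip_width: 0.0585
gripper_force: 91.3
```

>>> servo_tool(
  commands=[
    [0,0,0,-0.5,-8,0,0.6],
    [0,0,0,-1.1,-16,0,0.6],
    [0,0,0,-1.6,-24,0,0.6],
    [0,0,0,-2.2,-32,0,0.6],
    [0,0,0,-2.8,-40,0,0.6],
  ],
)

```text
clock: 7.02
tcp_pos: [0.5803, -0.0409, 0.0435]
orientation: [-0.099, -3.133, -0.011]
contact_force: [-13.0, 16.2, 8.4]
grip_width: 0.0585
gripper_force: 91.6
```

>>> servo_tool(
  commands=[
    [0,0,0,-0.5,-8,0,0.6],
    [0,0,0,-1.1,-16,0,0.6],
    [0,0,0,-1.6,-24,0,0.6],
    [0,0,0,-2.2,-32,0,0.6],
    [0,0,0,-2.7,-38,0,0.6],
  ],
)

```text
clock: 7.43
tcp_pos: [0.5776, -0.0791, 0.0435]
orientation: [-0.1, -3.133, -0.011]
contact_force: [-13.1, 17.5, 10.3]
grip_width: 0.0584
gripper_force: 91.8
```

>>> servo_tool(
  commands=[
    [0,0,0,-0.2,-3,0,0.6],
    [0,0,0,-0.4,-6,0,0.6],
    [0,0,0,-0.6,-9,0,0.6],
    [0,0,0,-0.8,-12,0,0.6],
    [0,0,0,-1.0,-14,0,0.6],
  ],
)

```text
clock: 7.85
tcp_pos: [0.5768, -0.0908, 0.0435]
orientation: [-0.099, -3.133, -0.015]
contact_force: [-12.7, 24.7, 10.2]
grip_width: 0.0586
gripper_force: 91.9
```

>>> servo_tool(
  commands=[
    [0,0,0,0,-1.5,0,0.6],
    [0,0,0,0,-3,0,0.6],
    [0,0,0,0,-3,0,0.6],
  ],
)

```text
clock: 8.1
tcp_pos: [0.5768, -0.0909, 0.0436]
orientation: [-0.096, -3.132, -0.019]
contact_force: [-13.8, 26.8, 12.0]
grip_width: 0.0589
gripper_force: 92.2
```

>>> servo_tool(
  commands=[
    [0,0,0,-5,4,0,0.6],
    [0,0,0,-15,8,5,0.6],
    [0,0,0,-30,20,25,0.6],
    [0,0,0,-40,40,50,0.6],
    [0,0,0,-50,60,75,0.6],
  ],
)

```text
clock: 8.52
tcp_pos: [0.5289, -0.0434, 0.1186]
orientation: [-0.109, -3.138, 0.001]
contact_force: [1.6, 0.4, -5.7]
grip_width: 0.0585
gripper_force: 89.7
```

>>> servo_tool(
  commands=[
    [0,0,-30,0,18,0,0.6],
    [0,0,-30,0,18,0,0.6],
    [0,0,-30,0,18,0,0.6],
    [0,0,-30,0,18,0,0.6],
    [0,0,-30,0,18,0,0.6],
  ],
)

```text
clock: 8.93
tcp_pos: [0.5303, -0.0251, 0.1186]
orientation: [0.922, 3.002, 0.0]
contact_force: [-1.1, -0.2, -5.5]
grip_width: 0.0589
gripper_force: 89.9
```

>>> servo_tool(
  commands=[
    [0,0,-30,0,18,0,0.6],
    [0,0,-30,0,18,0,0.6],
    [0,0,-30,0,18,0,0.6],
    [0,0,-30,0,18,0,0.6],
    [0,0,-30,0,18,0,0.6],
  ],
)

```text
clock: 9.35
tcp_pos: [0.5302, -0.0071, 0.1183]
orientation: [1.665, 2.664, 0.0]
contact_force: [-0.4, 0.4, -6.2]
grip_width: 0.0586
gripper_force: 89.9
```

>>> servo_tool(
  commands=[
    [0,0,-30,0,18,0,0.6],
    [0,0,-30,0,18,0,0.6],
    [0,0,-30,0,18,0,0.6],
    [0,0,-30,0,18,0,0.6],
    [0,0,-30,0,18,0,0.6],
  ],
)

```text
clock: 9.77
tcp_pos: [0.5301, 0.0108, 0.1183]
orientation: [2.296, 2.144, -0.0]
contact_force: [-0.2, 0.1, -6.6]
grip_width: 0.0586
gripper_force: 89.9
```

>>> servo_tool(
  commands=[
    [0,0,-30,0,18,0,0.6],
    [0,0,-30,0,18,0,0.6],
    [0,0,-30,0,18,0,0.6],
    [0,0,-30,0,18,0,0.6],
    [0,0,-30,0,18,0,0.6],
  ],
)

```text
clock: 10.18
tcp_pos: [0.5301, 0.0288, 0.1182]
orientation: [2.772, 1.479, -0.0]
contact_force: [0.4, 0.4, -5.8]
grip_width: 0.0585
gripper_force: 89.9
```

>>> servo_tool(
  commands=[
    [0,0,-30,0,18,0,0.6],
    [0,0,-30,0,18,0,0.6],
    [0,0,-30,0,18,0,0.6],
    [0,0,-30,0,18,0,0.6],
    [0,0,-30,0,18,0,0.6],
  ],
)

```text
clock: 10.6
tcp_pos: [0.5301, 0.0469, 0.1183]
orientation: [3.06, 0.712, -0.0]
contact_force: [0.2, 0.8, -6.5]
grip_width: 0.0588
gripper_force: 89.9
```

>>> servo_tool(
  commands=[
    [0,0,-30,0,18,0,0.6],
    [0,0,-30,0,18,0,0.6],
    [0,0,-30,0,18,0,0.6],
    [0,0,-30,0,18,0,0.6],
    [0,0,-30,0,18,0,0.6],
  ],
)

```text
clock: 11.02
tcp_pos: [0.5301, 0.0648, 0.1182]
orientation: [3.14, -0.103, -0.0]
contact_force: [0.3, -0.1, -6.8]
grip_width: 0.0588
gripper_force: 89.9
```

```bash
python3 - <<'E'
from h import *
im,d,c,o=grab('wrist'); cv2.imwrite('pics/w3.png',im); P=cloud(im,d,c,pose(c,o));t=np.array(o['tcp_pos'])
print(o['clock'],t,o['contact_force'],o['joints'].round(2),R.from_rotvec(o['orientation']).as_matrix().round(4).tolist())
near=(d>0)&(abs(P[...,0]-t[0])<.05)&(abs(P[...,1]-t[1])<.028)
n=np.cross(np.gradient(P,axis=1),np.gradient(P,axis=0)); n/=np.linalg.norm(n,axis=-1,keepdims=True)+1e-12
hsv=cv2.cvtColor(im,cv2.COLOR_BGR2HSV)
near&=(hsv[...,1]>90)&(hsv[...,0]<32)&(hsv[...,0]>10)
for name,ax in(('top',2),('face',0)):
    M=near&(abs(n[...,ax])>.9)&(P[...,2]>t[2]-.035); q=P[M]
    for _ in range(2):
        U,S,V=np.linalg.svd(q-q.mean(0),full_matrices=False); e=(q-q.mean(0))@V[2]; q=q[abs(e)<2*np.std(e)+1e-4]
    print(name,len(q),q.mean(0).round(4),'normal',V[2].round(4),'ext',q.min(0).round(4),q.max(0).round(4))
im3=grab('scene')[0]
cv2.imwrite('pics/w3c.png',np.hstack([cv2.resize(im,(400,300)),cv2.resize(im3[150:270,180:340],(400,300))]))
E
```

```text
11.0167 [0.53005262 0.06483411 0.1182138 ] [ 0.34905255 -0.07280023 -6.81799149] [-0.53  0.41  0.37  2.01 -0.21  0.76 -1.68] [[0.9979, -0.0655, -0.0002], [-0.0655, -0.9979, -0.0002], [-0.0002, 0.0002, -1.0]]
top 861 [0.5368 0.0651 0.1474] normal [0.0152 0.0019 0.9999] ext [0.5208 0.0368 0.1459] [0.551  0.0926 0.1489]
face 3182 [0.5489 0.0639 0.1227] normal [-0.9976  0.0645 -0.0261] ext [0.5436 0.0369 0.09  ] [0.5516 0.0919 0.1495]
```

View pics/w3c.png

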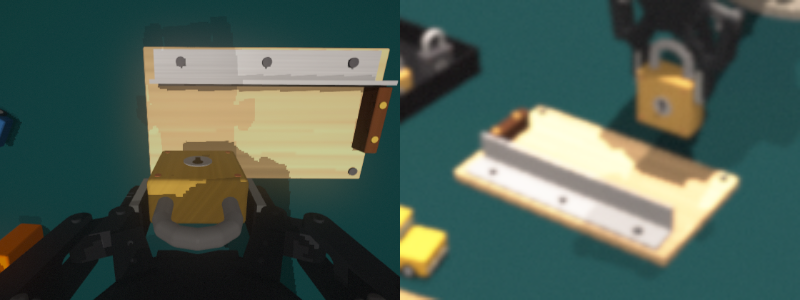

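>>> servo_tool(
  commands=[
    [0,0,0,12,0,-20,0.6],
    [0,0,0,25,-1,-45,0.6],
    [0,0,0,35,-2,-62,0.6],
    [0,0,0,35,-2,-70,0.6],
    [0,0,0,35,-2,-74.5,0.6],
  ],
)

```text
clock: 11.53
tcp_pos: [0.5648, 0.0623, 0.0432]
orientation: [3.14, -0.101, -0.003]
contact_force: [-13.0, -0.8, 44.3]
grip_width: 0.0588
gripper_force: 95.9
```

>>> servo_tool(
  commands=[
    [0,0,0,5,-0.3,0,0.6],
    [0,0,0,10,-0.6,0,0.6],
    [0,0,0,13,-0.9,0,0.6],
    [0,0,0,15,-1.0,0,0.6],
    [0,0,0,16,-1.1,0,0.6],
  ],
)

```text
clock: 11.95
tcp_pos: [0.58, 0.0618, 0.0438]
orientation: [-3.14, 0.106, 0.004]
contact_force: [-5.3, 0.3, -3.6]
grip_width: 0.0583
gripper_force: 90.3
```

>>> servo_tool(
  commands=[
    [0,0,0,1,-0.1,0,0.6],
    [0,0,0,2,-0.2,0,0.6],
    [0,0,0,3,-0.2,0,0.6],
    [0,0,0,3.5,-0.2,0,0.6],
    [0,0,0,3.5,-0.2,0,0.6],
  ],
)

```text
clock: 12.37
tcp_pos: [0.58, 0.0618, 0.0435]
orientation: [-3.139, 0.106, 0.014]
contact_force: [-13.1, 1.1, 7.7]
grip_width: 0.0584
gripper_force: 91.5
```

>>> servo_tool(
  commands=[
    [0,0,0,0,0,0,0.6],
    [0,0,0,-0.3,-4,0,0.6],
    [0,0,0,-0.9,-13,0,0.6],
    [0,0,0,-1.5,-22,0,0.6],
    [0,0,0,-2.1,-30,0,0.6],
  ],
)

```text
clock: 12.78
tcp_pos: [0.5783, 0.0383, 0.0436]
orientation: [-3.133, 0.098, 0.014]
contact_force: [-13.8, 15.4, 5.9]
grip_width: 0.0584
gripper_force: 91.7
```

>>> servo_tool(
  commands=[
    [0,0,0,-0.5,-8,0,0.6],
    [0,0,0,-1.1,-16,0,0.6],
    [0,0,0,-1.6,-24,0,0.6],
    [0,0,0,-2.2,-32,0,0.6],
    [0,0,0,-2.8,-40,0,0.6],
  ],
)

```text
clock: 13.2
tcp_pos: [0.5756, -0.0012, 0.0436]
orientation: [-3.132, 0.098, 0.014]
contact_force: [-13.2, 16.3, 8.5]
grip_width: 0.0586
gripper_force: 91.6
```

>>> servo_tool(
  commands=[
    [0,0,0,-0.5,-8,0,0.6],
    [0,0,0,-1.1,-16,0,0.6],
    [0,0,0,-1.6,-24,0,0.6],
    [0,0,0,-2.2,-32,0,0.6],
    [0,0,0,-2.8,-40,0,0.6],
  ],
)

```text
clock: 13.62
tcp_pos: [0.5728, -0.0408, 0.0436]
orientation: [-3.131, 0.097, 0.015]
contact_force: [-14.1, 17.9, 10.2]
grip_width: 0.0587
gripper_force: 91.9
```

>>> servo_tool(
  commands=[
    [0,0,0,-0.5,-8,0,0.6],
    [0,0,0,-1.1,-16,0,0.6],
    [0,0,0,-1.6,-24,0,0.6],
    [0,0,0,-2.2,-32,0,0.6],
    [0,0,0,-2.7,-38,0,0.6],
  ],
)

```text
clock: 14.03
tcp_pos: [0.5701, -0.0791, 0.0436]
orientation: [-3.131, 0.098, 0.015]
contact_force: [-14.1, 18.3, 11.1]
grip_width: 0.0586
gripper_force: 92.1
```

>>> servo_tool(
  commands=[
    [0,0,0,-0.2,-3,0,0.6],
    [0,0,0,-0.4,-6,0,0.6],
    [0,0,0,-0.6,-9,0,0.6],
    [0,0,0,-0.8,-12,0,0.6],
    [0,0,0,-1.0,-14,0,0.6],
  ],
)

```text
clock: 14.45
tcp_pos: [0.5693, -0.0904, 0.0437]
orientation: [-3.127, 0.097, 0.016]
contact_force: [-13.4, 28.8, 15.5]
grip_width: 0.0585
gripper_force: 92.6
```

>>> servo_tool(
  commands=[
    [0,0,0,0,-1.5,0,0.6],
    [0,0,0,0,-3,0,0.6],
    [0,0,0,0,-3,0,0.6],
  ],
)

```text
clock: 14.7
tcp_pos: [0.5693, -0.0904, 0.0437]
orientation: [-3.124, 0.094, 0.018]
contact_force: [-16.0, 29.6, 18.0]
grip_width: 0.0584
gripper_force: 92.8
```

>>> servo_tool(
  commands=[
    [0,0,0,-5,4,0,0.6],
    [0,0,0,-15,8,10,0.6],
    [0,0,0,-30,12,35,0.6],
    [0,0,0,-40,12,65,0.6],
    [0,0,0,-45,12,95,0.6],
  ],
)

```text
clock: 15.12
tcp_pos: [0.5261, -0.0913, 0.1392]
orientation: [3.14, -0.105, -0.004]
contact_force: [1.1, -0.0, -5.4]
grip_width: 0.0586
gripper_force: 90.4
```

>>> servo_tool(
  commands=[
    [0,0,0,-10,-60,10,0.6],
    [0,0,0,-20,-130,20,0.6],
    [0,0,0,-20,-130,30,0.6],
    [0,0,0,-20,-130,30,0.6],
    [0,0,0,-20,-130,30,0.6],
  ],
)

```text
clock: 15.53
tcp_pos: [0.5076, -0.2276, 0.1708]
orientation: [3.136, -0.118, 0.006]
contact_force: [-0.5, 0.4, -6.3]
grip_width: 0.0584
gripper_force: 90.5
```

```bash
python3 - <<'E'
from h import *
def an(P,d,tag,ok):
    M=ok&(d>0)&(P[...,2]>.031)&(P[...,2]<.042)&(P[...,0]>.37)&(P[...,0]<.63)&(P[...,1]>-.52)&(P[...,1]<-.2)
    print(tag,'rim',rect(P,M))
im,d,c,o=pickle.load(open('side0.pkl','rb'));P=cloud(im,d,c,pose(c,o));an(P,d,'side',im.max(2)<75)
im,d,c,o=pickle.load(open('scene0.pkl','rb'));P=cloud(im,d,c,pose(c,o));an(P,d,'scene',im.max(2)<75)
im,d,c,o=grab('wrist');cv2.imwrite('pics/w4.png',im);P=cloud(im,d,c,pose(c,o));an(P,d,'wrist',im.max(2)<75)
pickle.dump((im,d,c,{k:np.array(v) for k,v in o.items()}),open('w4.pkl','wb'))
print(o['clock'],o['tcp_pos'],o['joints'].round(2))
E
```

```text
side rim (array([ 496.3, -368. ]), array([223.3, 160.2]), 83.83, 933, np.float64(0.0345))
scene rim (array([ 496.8, -364.7]), array([225.3, 164.5]), 83.92, 505, np.float64(0.0358))
wrist rim (array([ 496.5, -365.6]), array([220.6, 160. ]), 83.9, 4130, np.float64(0.0359))
15.5333 [ 0.50764244 -0.22759192  0.1708369 ] [-0.03  0.37  0.42  1.93 -0.19  0.88 -1.16]
```

View pics/w4.png

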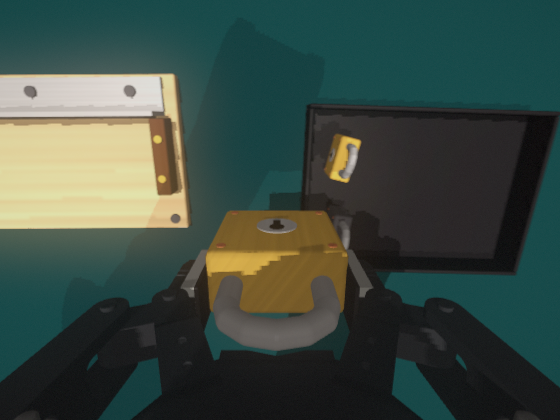

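The picture shows the held padlock (keyhole at (277,226), facing far) and the tray at (303-556, 105-273), with the brass small lock at (343,158) and the steel lock half hidden at (345,235). The tray's right half is empty.

>>> servo_tool(
  commands=[
    [0,0,-2.3,-17,-172,0,0.6],
    [0,0,-2.3,-17,-172,0,0.6],
    [0,0,-2.3,-17,-172,0,0.6],
    [0,0,-2.3,-17,-172,0,0.6],
    [0,0,-2.3,-17,-172,0,0.6],
  ],
)

```text
clock: 16.0
tcp_pos: [0.4884, -0.402, 0.1692]
orientation: [3.129, -0.181, 0.0]
contact_force: [-1.3, -2.0, -5.4]
grip_width: 0.0585
gripper_force: 90.9
```

>>> servo_tool(
  commands=[
    [0,0,0,0,0,-10,0.6],
    [0,0,0,0,0,-30,0.6],
    [0,0,0,0,0,-50,0.6],
    [0,0,0,0,0,-50,0.6],
    [0,0,0,0,0,-50,0.6],
  ],
)

```text
clock: 16.42
tcp_pos: [0.4912, -0.3909, 0.1172]
orientation: [-3.134, 0.166, 0.005]
contact_force: [-0.1, -1.1, -6.1]
grip_width: 0.0586
gripper_force: 90.6
```

>>> servo_tool(
  commands=[
    [0,0,0,-2,-9,-10,0.6],
    [0,0,0,-2,-9,-28,0.6],
    [0,0,0,-2,-9,-46,0.6],
    [0,0,0,-2,-9,-60,0.6],
    [0,0,0,-2,-9,-66,0.6],
  ],
)

```text
clock: 16.83
tcp_pos: [0.4887, -0.4022, 0.0512]
orientation: [-3.136, 0.169, 0.002]
contact_force: [-0.3, 1.3, -6.6]
grip_width: 0.0584
gripper_force: 90.8
```

>>> servo_tool(
  commands=[
    [0,0,0,0,0,-4,0.6],
    [0,0,0,0,0,-8,0.6],
    [0,0,0,0,0,-11,0.6],
    [0,0,0,0,0,-14,0.6],
    [0,0,0,0,0,-14,0.6],
  ],
)

```text
clock: 17.25
tcp_pos: [0.4893, -0.4026, 0.0388]
orientation: [3.137, -0.17, 0.0]
contact_force: [-0.5, 0.2, -7.1]
grip_width: 0.0584
gripper_force: 90.8
```

>>> servo_tool(
  commands=[
    [0,0,0,0,0,-1,0.6],
    [0,0,0,0,0,-2,0.6],
    [0,0,0,0,0,-2,0.6],
    [0,0,0,0,0,-2,0.6],
  ],
)

```text
clock: 17.58
tcp_pos: [0.4893, -0.4027, 0.037]
orientation: [3.137, -0.17, 0.0]
contact_force: [0.3, 0.2, -6.0]
grip_width: 0.0584
gripper_force: 90.8
```

Not yet touching; lower until the force changes.

>>> servo_tool(
  commands=[
    [0,0,0,0,0,-1,0.6],
    [0,0,0,0,0,-1.5,0.6],
    [0,0,0,0,0,-1.5,0.6],
  ],
)

```text
clock: 17.83
tcp_pos: [0.4893, -0.4027, 0.0354]
orientation: [3.137, -0.17, 0.0]
contact_force: [-0.0, 0.4, -4.9]
grip_width: 0.0591
gripper_force: 90.9
```

>>> servo_tool(
  commands=[
    [0,0,0,0,0,-0.5,0.6],
    [0,0,0,0,0,-1,0.6],
    [0,0,0,0,0,-1,0.6],
  ],
)

```text
clock: 18.08
tcp_pos: [0.4893, -0.4027, 0.0354]
orientation: [-3.137, 0.17, -0.001]
contact_force: [-3.3, 2.8, 3.5]
grip_width: 0.0585
gripper_force: 92.5
```

>>> servo_tool(
  commands=[
    [0,0,0,0,0,0.5,0.25],
    [0,0,0,0,0,0.5,0.1],
    [0,0,0,0,0,0.5,0],
    [0,0,0,0,0,0.5,0],
    [0,0,0,0,0,0.5,0],
  ],
  force=20,
)

```text
clock: 18.5
tcp_pos: [0.4895, -0.4028, 0.0349]
orientation: [3.137, -0.17, 0.001]
contact_force: [0.9, -0.1, -0.4]
grip_width: 0.085
gripper_force: 0.0
```

>>> servo_tool(
  commands=[
    [0,0,0,0,0,0,0],
    [0,0,0,0,0,15,0],
    [0,0,0,0,0,35,0],
    [0,0,0,0,0,65,0],
    [0,0,0,0,0,100,0],
  ],
)

```text
clock: 18.92
tcp_pos: [0.4882, -0.4017, 0.1343]
orientation: [-3.135, 0.17, 0.005]
contact_force: [1.2, -0.2, 0.6]
grip_width: 0.0857
gripper_force: 0.0
```

>>> servo_tool(
  commands=[
    [0,0,0,0,0,30,0],
    [0,0,0,0,0,50,0],
    [0,0,0,0,0,60,0],
    [0,0,0,0,0,60,0],
    [0,0,0,0,0,60,0],
  ],
)

```text
clock: 19.33
tcp_pos: [0.4891, -0.4022, 0.1941]
orientation: [-3.137, 0.17, 0.0]
contact_force: [-0.7, 0.4, 0.4]
grip_width: 0.0854
gripper_force: 0.0
```

```bash
python3 - <<'E'
from h import *
im,d,c,o=grab('wrist');P=cloud(im,d,c,pose(c,o))
print(o['clock'],o['tcp_pos'])
M=(d>0)&(P[...,2]>.056)&(P[...,2]<.070)&(abs(P[...,0]-.4928)<.06)&(abs(P[...,1]+.4004)<.06)&(im.max(2)>60)
print('lock top',rect(P,M))
cv2.imwrite('pics/w5.png',np.hstack([cv2.resize(im,(400,300)),cv2.resize(grab('scene')[0],(400,300))]))
E
```

```text
19.3333 [ 0.48907953 -0.40223053  0.19414561]
lock top (array([ 493.1, -403.7]), array([60.1, 30.5]), 83.95, 1443, np.float64(0.0642))
```

View pics/w5.png

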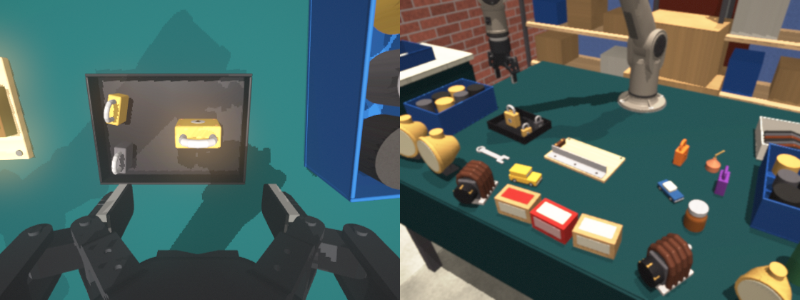

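The padlock at (199,133) stands upright in the tray's empty space, keyhole to the far side. It is 3 mm from the spot and aligned with the tray. The other goods look unmoved.

```bash
python3 -c "
from bench import r
print(r.hand_in())"
```

```text
the job is handed in; nothing more can be done
None
```

I rubbed both faces of the brass padlock from the open end to the stop, set it upright about 3 mm from the spot in the tray with its keyhole facing the far side, and handed the job in; no verdict came back.

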